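# Put the demo vehicles away in the display drawer

## Task

Closing time at the toy shop counter: draw the display drawer right out, swing its keeper bar up, and park every wooden toy vehicle that stands on the counter upright in a lane of its own, lying along the lane with its wheels flat on the lane floor. Then swing the keeper bar down over them until it clicks home in its catches and push the drawer fully shut. Leave the other things on the counter where they are.

Things in the scene. Friction and masses are not known exactly. Their poses are not given: they have to be found in the camera images.
- bus: plain wooden toy bus: one long box-shaped upper body with a row of side windows. 110 mm long (x, nose at +x), chassis 46 mm wide (y) and 26 mm high, above it an upper body 34 mm wide, top 54 mm; 0.15 kg; wheels do not turn. Origin: centre of its underside, z up. At the origin the upper body (26 to 46 mm up or more) can be gripped across y. Absent in some starts.
- van: plain wooden toy delivery van: box body towards the rear, low bonnet in front. 100 mm long (x, nose at +x), chassis 46 mm wide (y) and 26 mm high, above it an upper body 34 mm wide, top 52 mm; 0.15 kg; wheels do not turn. Origin: centre of its underside, z up. At the origin the upper body (26 to 46 mm up or more) can be gripped across y. Absent in some starts.
- tipper: plain wooden toy tipper lorry: cab in front, lower open load bed behind (bed top 46 mm up). 110 mm long (x, nose at +x), chassis 46 mm wide (y) and 26 mm high, above it an upper body 34 mm wide, top 54 mm; 0.15 kg; wheels do not turn. Origin: centre of its underside, z up. At the origin the upper body (26 to 46 mm up or more) can be gripped across y. Absent in some starts.
- tanker: plain wooden toy tanker lorry: cab in front, lying round tank behind (tank 34 mm across, top 54 mm up). 110 mm long (x, nose at +x), chassis 46 mm wide (y) and 26 mm high, above it an upper body 34 mm wide, top 54 mm; 0.15 kg; wheels do not turn. Origin: centre of its underside, z up. At the origin the upper body (26 to 46 mm up or more) can be gripped across y. Absent in some starts.
- fire_engine: plain wooden toy fire engine: box body and cab with a ladder on the roof. 110 mm long (x, nose at +x), chassis 46 mm wide (y) and 26 mm high, above it an upper body 34 mm wide, top 50 mm; 0.15 kg; wheels do not turn. Origin: centre of its underside, z up. At the origin the upper body (26 to 46 mm up or more) can be gripped across y. Absent in some starts.
- unit: white display drawer unit fixed on the counter, 270 mm deep (x) x 404 mm wide (y) x 108 mm high, clear top, one drawer in its front, which is the unit's -x side (towards the robot). Origin: middle of the foot of its front edge (the body lies to +x of it); z up.
- drawer (a joint): how far the drawer is pulled out of the unit towards the unit's -x, m: 0 shut, its front then touching the unit; 0.19 fully out at its stop. It slides stiffly (about 4 N) and stays where it is left. It shuts only with the keeper bar down: the raised bar strikes the unit's top.
- handle_mid (a point): middle of the drawer's handle: a level steel bar 12 mm thick, 140 mm long along y, its axis 42 mm in front of the drawer front and 75 mm above the counter. The front panel is 400 mm wide and 16 mm thick, its top edge 106 mm above the counter. Moves with the drawer; axes as the unit's.
- lane3 (a point): centre of the floor of the middle one (lane 3) of the drawer's 5 parking lanes, 20 mm above the counter; the others lie 68 and 136 mm to either side along y. Lanes run along x, 160 mm long, 60 mm wide between 14 mm high ply dividers; the drawer's side walls are 50 mm above the counter. Moves with the drawer; axes as the unit's.
- keeper_mid (a point): middle of the cross bar (336 mm long, 10 mm round steel) of the keeper, a U-shaped bail hinged at the rear of the lanes. x points to its hinge line, 120 mm away and 90 mm to the +x side of lane 3's centre; y along the bar. Home, the keeper lies level over the lanes: this point 86 mm above the counter, 30 mm to the -x side of lane 3's centre.
- keeper: the keeper bail itself (origin and axes as keeper_mid). From level it swings up and back, past upright, to 1.9 rad; it stays where left (1 to 3 N at the bar moves it). Two sprung ball catches, on posts 99 mm high at the side walls, hold it level: about 12 N at the bar, up or down, snaps it past them (0.13 to 0.03 rad). It can be raised only with the drawer out over 0.18.
- doll: small turned wooden peg doll, 32 mm across, 62 mm tall, not part of the job, to be left alone. Origin: centre of its underside.
- sticker_roll: roll of paper stickers standing on end, 44 mm across, 30 mm tall, not part of the job, to be left alone. Origin: centre of its underside.
- figure_box_a: boxed collectible figure, carton 60 x 70 x 95 mm tall, not part of the job, to be left alone. Origin: centre of its underside.
- figure_box_b: boxed collectible figure, carton 60 x 70 x 95 mm tall, not part of the job, to be left alone. Origin: centre of its underside.
- scanner: black hand-held barcode scanner lying down, about 180 x 68 x 39 mm, not part of the job, to be left alone. Origin: on its underside, under the grip.
- tape: roll of clear tape lying flat, 70 mm across, 24 mm tall, not part of the job, to be left alone. Origin: centre of its underside.
Things that resemble listed ones, but are neither listed nor needed, are in the scene too. Leave any purple look-alike of the tanker alone. What is shaped like the fire_engine but red is not meant.

How it is judged (in metres and radians):
On the way, in this order (a step that is already met when the one before it is completed fails the run):
1. the drawer is drawn right out (value of joint drawer above 0.175 m), for 0.2 s.
2. the keeper bar is swung up clear of the lanes (angle between the x axis of keeper_mid and the x axis of lane3, either way round above 1.1 rad), for 0.2 s.
3. every vehicle stands in a lane of its own, released, in the open drawer (x of bus in the frame of lane3 between -0.035 and 0.035 m and y of bus in the frame of lane3 between -0.16 and 0.16 m and z of each of bus, van, tipper, tanker, fire_engine in the frame of lane3 below 0.007 m and angle between each of bus, van, tipper, tanker, fire_engine's own z axis and vertical below 0.12 rad and angle between the x axis of each of bus, van, tipper, tanker, fire_engine and the x axis of lane3, either way round below 0.25 rad and x of van in the frame of lane3 between -0.035 and 0.035 m and y of van in the frame of lane3 between -0.16 and 0.16 m and x of tipper in the frame of lane3 between -0.035 and 0.035 m and y of tipper in the frame of lane3 between -0.16 and 0.16 m and x of tanker in the frame of lane3 between -0.035 and 0.035 m and y of tanker in the frame of lane3 between -0.16 and 0.16 m and x of fire_engine in the frame of lane3 between -0.035 and 0.035 m and y of fire_engine in the frame of lane3 between -0.16 and 0.16 m and contact force between each of bus, van, tipper, tanker, fire_engine and the fingers below 0.1 N and value of joint drawer above 0.16 m), for 0.3 s.
4. the keeper bar is home in its catches over the vehicles, the drawer still open (angle between the x axis of keeper_mid and the x axis of lane3, either way round below 0.03 rad and value of joint drawer above 0.05 m and x of bus in the frame of lane3 between -0.035 and 0.035 m and y of bus in the frame of lane3 between -0.16 and 0.16 m and z of each of bus, van, tipper, tanker, fire_engine in the frame of lane3 below 0.007 m and angle between each of bus, van, tipper, tanker, fire_engine's own z axis and vertical below 0.12 rad and angle between the x axis of each of bus, van, tipper, tanker, fire_engine and the x axis of lane3, either way round below 0.25 rad and x of van in the frame of lane3 between -0.035 and 0.035 m and y of van in the frame of lane3 between -0.16 and 0.16 m and x of tipper in the frame of lane3 between -0.035 and 0.035 m and y of tipper in the frame of lane3 between -0.16 and 0.16 m and x of tanker in the frame of lane3 between -0.035 and 0.035 m and y of tanker in the frame of lane3 between -0.16 and 0.16 m and x of fire_engine in the frame of lane3 between -0.035 and 0.035 m and y of fire_engine in the frame of lane3 between -0.16 and 0.16 m), for 0.3 s.
5. the drawer is fully shut (value of joint drawer below 0.005 m), for 0.2 s.
At the end, for the whole second after the job is handed in: Every vehicle present stands upright (0.12 rad) and at rest in a lane: on its floor (7 mm), 35 mm or less off the lane's middle along it, in line with it (0.25 rad); the keeper bar is home in its catches (under 0.03 rad); the drawer is shut (within 5 mm) (x of bus in the frame of lane3 between -0.035 and 0.035 m and y of bus in the frame of lane3 between -0.16 and 0.16 m and z of each of bus, van, tipper, tanker, fire_engine in the frame of lane3 below 0.007 m and angle between each of bus, van, tipper, tanker, fire_engine's own z axis and vertical below 0.12 rad and angle between the x axis of each of bus, van, tipper, tanker, fire_engine and the x axis of lane3, either way round below 0.25 rad and x of van in the frame of lane3 between -0.035 and 0.035 m and y of van in the frame of lane3 between -0.16 and 0.16 m and x of tipper in the frame of lane3 between -0.035 and 0.035 m and y of tipper in the frame of lane3 between -0.16 and 0.16 m and x of tanker in the frame of lane3 between -0.035 and 0.035 m and y of tanker in the frame of lane3 between -0.16 and 0.16 m and x of fire_engine in the frame of lane3 between -0.035 and 0.035 m and y of fire_engine in the frame of lane3 between -0.16 and 0.16 m and linear speed of each of bus, van, tipper, tanker, fire_engine below 0.03 m/s and angle between the x axis of keeper_mid and the x axis of lane3, either way round below 0.03 rad and value of joint drawer below 0.005 m); the robot touches nothing.
It fails at once if one of the other things on the counter is moved more than 6 cm from its place (distance of any of doll, sticker_roll, figure_box_a, figure_box_b, scanner, tape from where it was at the start of the episode above 0.06 m).
Of bus, van, tipper, tanker, fire_engine only 3 to 5 are there at a start; the rules pass over those that are not, and their reading is None.
At some moment in a run one of bus, van, tipper, tanker, fire_engine may be knocked a few centimetres aside while the robot is not near it.
Once in a run the grip may slacken for a moment while it holds something.
It also fails if it takes over 210 s, if anything falls off the work surface, if the arm or the gripper's body presses on something with over 40 N, if the wrist force passes 120 N, or if a joint passes its speed limit or range.

## Robot

A 6-joint arm with a two-finger parallel gripper is mounted at the origin on the work surface. World frame = base frame: x ahead of the robot, y to its left, z up, the work surface at z = 0. Lengths are in mm, angles in rad, forces in N, time in s.
With the tool pointing down it reaches from about 275 to 825 mm from the base axis. Payload 4.9 kg.
Tool frame: the origin (TCP) lies at the very end of the fingers, on their centre line; the grasp point (between the pads) lies 19 mm behind it; z points along the fingers, y is the line along which they close (so a half turn about z gives the same grasp; the last joint's range is limited). The gripper opens to 85 mm and grips with 20 to 120 N. Pads are 22 mm wide; open, the fingers measure 114 mm over their backs; the gripper's body (76 mm by 85 mm) begins 54 mm behind the grasp point. The pads swing forward as they close: fully open they stand 13 mm farther back than shut.
Start: joints at [-1.393, 0.326, -0.193, 1.052, 0, 1.437], TCP at [168.737, -523.494, 204.481] pointing down, gripper open.
Joint ranges: [-2.65, 2.65], [-0.97, 1.79], [-1.3, 1.35], [-1.93, 2.1], [-1.47, 1.37], [-3.14, 3.14]. Speed limits (rad/s): [2.57, 2.57, 3.14, 3.14, 3.14, 3.14].

## Interface

Orientations are given as [roll, pitch, yaw] about the fixed x, y, z axes, in that order (R = Rz(yaw) Ry(pitch) Rx(roll)).
In Python, from bench import bot, solve_ik, imaging gives the robot as it stands. Calls block until the motion is done:
- bot.move_ptp(position, orientation): joint-space move of the TCP to a pose.
- bot.movel(position, rot=None, max_speed=150, threshold=None): straight line of the TCP; rot=None keeps the orientation; max_speed is the mean speed in mm/s. With threshold (N) it stops when the force on the tool has changed by that much, and returns True; else False.
- bot.move_j(angles): joint-space move.
- bot.grip(opening, effort=None): opening from 0.0 (shut) to 1.0 (fully open); effort is the grip in N (None keeps the last); returns when the fingers have stopped.
- bot.dwell(seconds).
- solve_ik(position, orientation): joint angles nearest the present ones, or None.
- bot.get_state(): the state.
- imaging.capture(name): name is "scene" or "top" or "wrist"; returns the picture (400x640x3 uint8, blue, green, red); there is no depth.
- imaging.camera_model(name): a dict with "K" (3x3 intrinsics, pixels), "position" and "rotation" of the camera in the world. Camera axes: x right, y up, looking along -z (the intrinsics and any distortion apply to the point x, -y, -z); pixel columns grow to the right and rows downward; lengths in mm; the calibration is good to about 2 mm. A picture is of the moment at which its call begins: read the wrist's pose just before it. camera_model takes no time and is no camera call; for the wrist camera it gives the pose at the moment of the call.
A pose or a line that the arm cannot do raises bot.IKError and nothing moves.
- bot.sign_off(): hands the job in; it is judged then, once.
The state is a dict: "t": time; "qpos": joint angles; "joint_velocities": joint speeds; "effort": joint torques, N m; "tcp_pos": TCP position; "orientation": TCP orientation; "contact_force": force on the tool from outside, world axes, zero at the start; "wrist_torque": the same for the moment, N m; "opening": opening from 0.0 (shut) to 1.0 (fully open); "gripper_force": force on a finger pad.
Only numpy, scipy, OpenCV 4.12 (cv2) and the standard library are available. Lean on these libraries where they do the work, as an engineer would, in place of code of your own. Each camera call takes 0.05 s, during which the arm holds its last target. There are 200 camera calls.

## Working session

There is one attempt and no reset: what is moved stays moved. The work goes in short steps, each a Python script; the robot and the scene stay as the last script left them, time stands still between calls to the robot, and variables do not carry over. Pictures are saved under pics/ and viewed, at most 14 in all, crops included, and the job is handed in when it is done.

```bash
mkdir -p pics; ls
python3 - <<'E'
from bench import bot, imaging
import cv2
for n in ("scene","top"):
    cv2.imwrite(f"pics/{n}0.png", imaging.capture(n)); m=imaging.camera_model(n); print(n,m)
print(bot.get_state())
print({k:v for k,v in imaging.camera_model("wrist").items()})
E
```

```text
pics
scene {'K': array([[455.1240268 ,   0.        , 321.35183576],
       [  0.        , 455.1240268 , 199.22656766],
       [  0.        ,   0.        ,   1.        ]]), 'position': array([1411.48471035, -884.0797581 , 1351.16117928]), 'rotation': array([ 0.78165015, -0.01607072,  0.78690247])}
top {'K': array([[459.60173535,   0.        , 318.02634413],
       [  0.        , 459.60173535, 206.59118665],
       [  0.        ,   0.        ,   1.        ]]), 'position': array([ 436.14114494,   -2.25330734, 1830.31677216]), 'rotation': array([ 0.04996488,  0.00900919, -1.54301544])}
{'t': 0.1, 'qpos': array([-1.39322591e+00,  3.26843602e-01, -1.93467056e-01,  1.05198680e+00,
       -5.80353647e-06,  1.43661866e+00]), 'joint_velocities': array([ 0.00030309, -0.00058745,  0.00287199, -0.00186672,  0.00128537,
       -0.00025353]), 'effort': array([ 1.75086498e-03, -4.44239652e+01,  2.63038802e+01,  7.93007057e-03,
       -2.09332387e-05,  5.54435857e-06]), 'tcp_pos': array([ 168.62135291, -522.94214459,  203.80079189]), 'orientation': array([-3.14010424e+00, -1.95062812e-04,  3.11747942e-01]), 'contact_force': array([ 0.33616736,  0.18147681, -0.61540932]), 'wrist_torque': array([-0.00483669,  0.00055576, -0.0074064 ]), 'gripper_force': 0.0, 'opening': 0.9953715359532157}
{'K': array([[286.13638138,   0.        , 322.04789754],
       [  0.        , 286.13638138, 199.35221746],
       [  0.        ,   0.        ,   1.        ]]), 'position': array([ 239.36777228, -500.67732685,  372.63223071]), 'rotation': array([-2.94401314e-01,  8.47625745e-04, -1.26019822e+00])}
```

View pics/top0.png

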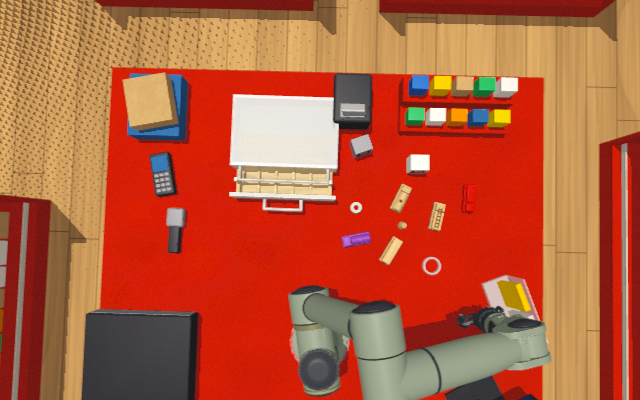

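View pics/scene0.png

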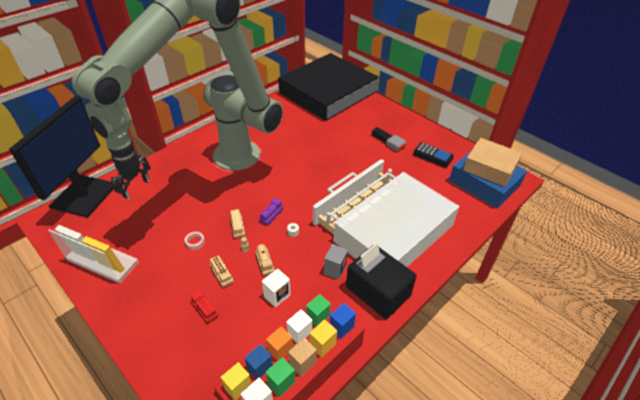

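```bash
cat > h.py <<'E'
from bench import bot, solve_ik, imaging
import numpy as np, cv2
from scipy.spatial.transform import Rotation as Rn
def w2p(m,P):
    P=np.atleast_2d(P).astype(float)
    q=(P-m["position"])@Rn.from_euler("xyz",m["rotation"]).as_matrix()
    q=q*[1,-1,-1]; q=q@np.array(m["K"]).T
    return q[:,:2]/q[:,2:]
def p2w(m,uv,z):
    uv=np.atleast_2d(uv).astype(float)
    d=np.c_[uv,np.ones(len(uv))]@np.linalg.inv(m["K"]).T*[1,-1,-1]
    d=d@Rn.from_euler("xyz",m["rotation"]).as_matrix().T
    return m["position"]+d*((z-m["position"][2])/d[:,2:])
def ortho(img,m,z,x0,x1,y0,y1,s):
    "rectified plan at height z: column = (y1-y)*s, row = (x1-x)*s"
    yy,xx=np.meshgrid(y1-np.arange(int((y1-y0)*s))/s, x1-np.arange(int((x1-x0)*s))/s)
    p=w2p(m,np.c_[xx.ravel(),yy.ravel(),np.full(xx.size,z)]).reshape(xx.shape+(2,)).astype(np.float32)
    o=cv2.remap(img,p[...,0],p[...,1],cv2.INTER_CUBIC)
    return o
def snap(n):
    m=imaging.camera_model(n); return imaging.capture(n),m
def grid(o,x1,y1,s,step=100):
    h,w=o.shape[:2]
    for X in range(-1000,1500,step):
        r=int((x1-X)*s)
        if 0<=r<h: cv2.line(o,(0,r),(w,r),(255,255,0),1); cv2.putText(o,f"x{X}",(2,r-2),0,.35,(255,255,255),1)
        c=int((y1-X)*s)
        if 0<=c<w: cv2.line(o,(c,0),(c,h),(255,255,0),1); cv2.putText(o,f"y{X}",(c+2,10),0,.35,(255,255,255),1)
    return o
DOWN=lambda yaw:[np.pi,0,yaw]
E
python3 - <<'E'
from h import *
m=imaging.camera_model("top")
for n,uv,z in [("a",(401,197),40),("b",(437,216),40),("c",(391,250),40),("doll",(402,225),50),("purple",(356,240),40),("red",(469,198),40),("roll",(356,207),30),("tape",(431,266),24),("handle",(283,209),75),("boxa",(362,146),95),("boxb",(418,163),95),("unit far L",(232,95),108),("unit far R",(337,97),108),("nearL",(230,166),108),("nearR",(338,167),108),("drL",(231,198),106),("drR",(335,199),106),("scanner",(175,230),30)]:
    print(n,p2w(m,uv,z)[0].round())
E
```

```text
a [ 571. -306.   40.]
b [ 501. -447.   40.]
c [ 364. -271.   40.]
doll [ 462. -310.   50.]
purple [ 399. -135.   40.]
red [ 575. -570.   40.]
roll [ 528. -132.   30.]
tape [ 306. -431.   24.]
handle [511. 150.  75.]
boxa [ 758. -145.   95.]
boxb [ 698. -359.   95.]
unit far L [938. 355. 108.]
unit far R [940. -45. 108.]
nearL [666. 352. 108.]
nearR [673. -55. 108.]
drL [545. 344. 106.]
drR [552. -47. 106.]
scanner [418. 575.  30.]
```

Run:
```python
from h import *
bot.move_ptp([430,-150,350],DOWN(0))
im,m=snap("wrist"); np.save("w1.npy",im); import pickle; pickle.dump(m,open("w1.pkl","wb"))
print(m, bot.get_state()["t"])
o=grid(ortho(im,m,40,250,750,-620,-60,1.2),750,-60,1.2); cv2.imwrite("pics/veh1.png",o)
o=grid(ortho(im,m,106,400,800,-100,400,1.5),800,400,1.5); cv2.imwrite("pics/dr1.png",o)
```

```text
{'K': array([[286.13638138,   0.        , 322.04789754],
       [  0.        , 286.13638138, 199.35221746],
       [  0.        ,   0.        ,   1.        ]]), 'position': array([ 504.18139849, -150.79421291,  518.43518142]), 'rotation': array([-2.94934469e-01, -7.38773918e-04, -1.57282266e+00])} 1.8917
```

View pics/veh1.png

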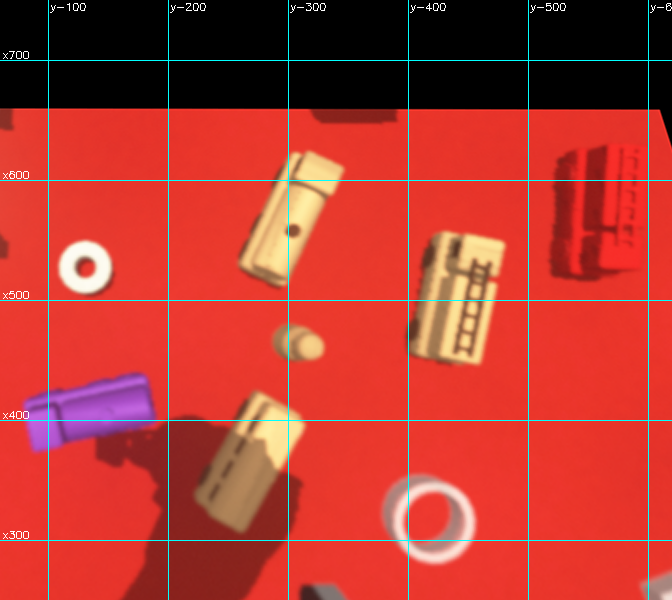

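View pics/dr1.png

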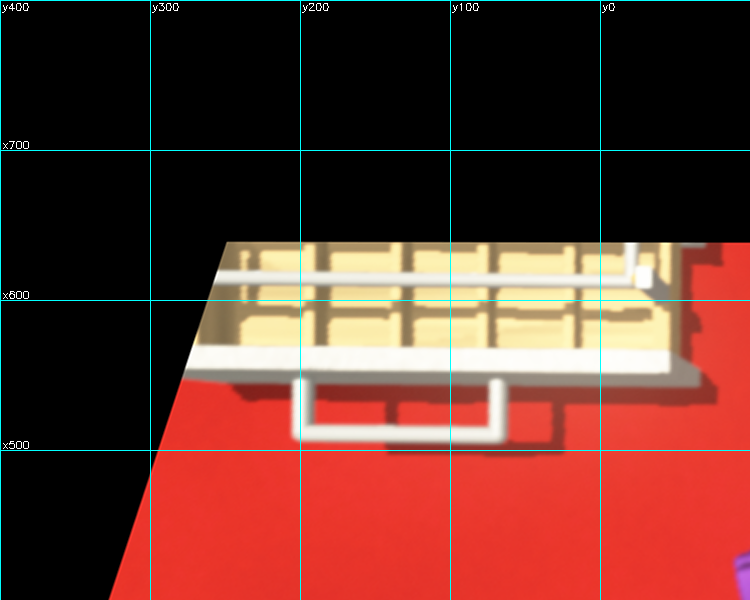

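Run:
```python
from h import *
Y=np.pi/2
bot.grip(0.45,40)
bot.move_ptp([510,150,200],DOWN(Y))
im,m=snap("top"); cv2.imwrite("pics/top1.png",im[60:400,100:560])
print(bot.movel([510,150,58],threshold=15), bot.get_state()["tcp_pos"])
bot.grip(0,60); s=bot.get_state(); print(s["opening"],s["gripper_force"],s["t"])
print(bot.movel([414,150,58],max_speed=80,threshold=30)); s=bot.get_state(); print(s["tcp_pos"],s["contact_force"],s["t"])
bot.dwell(.3); s=bot.get_state(); print(s["tcp_pos"],s["contact_force"],s["opening"])
```

```text
False [510.80936087 149.97261548  58.82454164]
0.0005235984652498721 0.0 5.3167
False
[414.6841303  150.0531073   58.08772237] [0.54220201 0.25102346 0.38483429] 6.6667
[414.12619432 149.95099848  57.93693783] [ 0.20445257  0.83436007 -0.34565337] 0.0037969093230793348
```

View pics/top1.png

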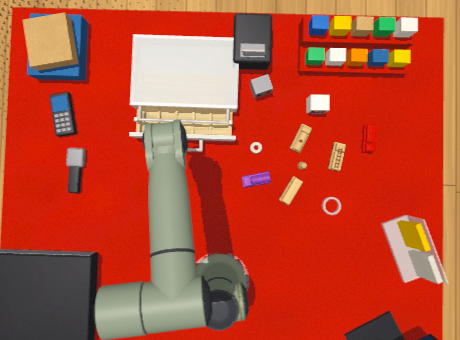

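Run:
```python
from h import *
Y=np.pi
bot.movel([414,150,220]); bot.move_ptp([440,150,320],DOWN(Y))
im,m=snap("wrist"); print(m["position"],m["rotation"])
cv2.imwrite("pics/w2.png",im)
im2,mt=snap("top");
```

```text
[366.29073017 149.85254949 488.36646319] [-2.93232679e-01  9.21883909e-04  1.56902737e+00]
```

View pics/w2.png

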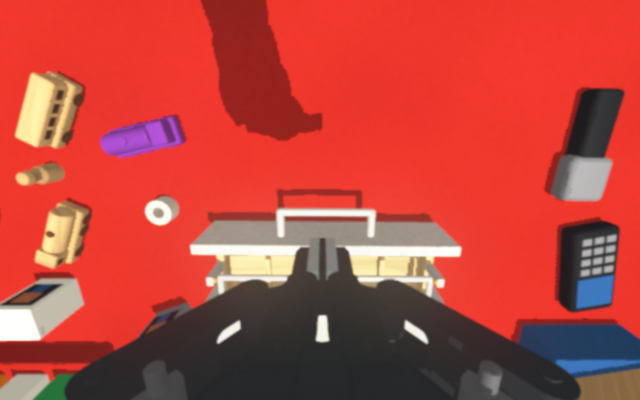

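Run:
```python
from h import *
m=imaging.camera_model("wrist")
for n,uv,z in [("hL",(279,212),77),("hR",(374,212),77),("pL",(191,249),106),("pR",(461,249),106),("pLf",(213,222),20),("kL",(207,283),86),("kR",(442,282),86),("kbar0",(240,282),86)]: print(n,p2w(m,uv,z)[0].round(1))
m={"K":m["K"],"position":[504.18,-150.79,518.43],"rotation":[-2.9493e-01,-7.4e-4,-1.57282]}
print(w2p(m,[[510,150,77],[480,150,75]]))
```

```text
hL [510.6  83.7  77. ]
hR [510.8 228.3  77. ]
pL [558. -44. 106.]
pR [558.5 353.9 106. ]
pLf [549. -42.  20.]
kL [628.5 -36.4  86. ]
kR [627.  342.1  86. ]
kbar0 [626.7  17.   86. ]
[[117.20971008 108.72203794]
 [122.29964547 129.61546259]]
```

Run:
```python
from h import *
Y=np.pi/2
bot.grip(0.45,40)
bot.move_ptp([511,155,200],DOWN(Y))
bot.movel([511,155,58],threshold=15); s=bot.get_state(); print(s["tcp_pos"],s["orientation"],s["opening"],s["contact_force"])
a,m=snap("wrist"); bot.dwell(.2)
print(w2p(m,[[511,155,75],s["tcp_pos"],[511,85,75],[511,225,75]]))
bot.grip(0,40); s=bot.get_state(); print(s["opening"],s["gripper_force"],s["t"])
b,_=snap("wrist")
cv2.imwrite("pics/w3.png",np.hstack([a[50:,120:520],b[50:,120:520]]))
```

```text
[511.80999218 155.14456646  58.86077271] [ 3.14001472e+00 -2.57873343e-04  1.57087507e+00] 0.44844390144846036 [-0.25291247 -0.32333291 -0.20896509]
[[320.37253835 244.26210736]
 [321.74355677 232.92927194]
 [320.67413885 341.39818004]
 [319.98759926 120.28528246]]
-0.0005164833987130378 0.0 13.35
```

View pics/w3.png

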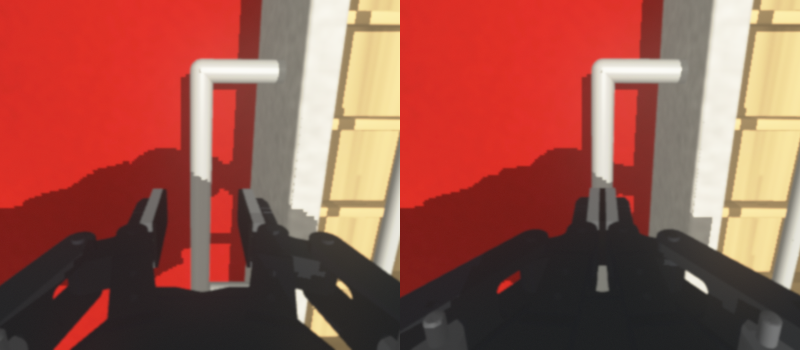

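Run:
```python
from h import *
s=bot.get_state(); print(s["tcp_pos"],s["contact_force"],s["opening"],s["gripper_force"])
bot.grip(0.45); print(bot.get_state()["opening"])
bot.movel([511,155,42],threshold=15); s=bot.get_state(); print(s["tcp_pos"],s["contact_force"])
bot.grip(0,40); s=bot.get_state(); print(s["opening"],s["gripper_force"],s["contact_force"],s["tcp_pos"])
if s["opening"]<.05:
    bot.dwell(.5); s=bot.get_state(); print(s["opening"],s["gripper_force"])
    print("push test",bot.movel([490,155,42],threshold=3,max_speed=60),bot.get_state()["tcp_pos"],bot.get_state()["contact_force"])
```

```text
[510.98385427 154.97774544  57.97471784] [-0.40952486  0.34611319 -0.54707273] 0.0018047060732881523 0.0
0.44882724038581606
[509.8638736  154.81782611  41.29598649] [0.67628316 0.43234616 0.15772553]
0.11739108416820683 39.345096945762634 [-1.79967452  0.37479554  4.19825375] [511.15412468 155.05849719  42.58081339]
```

Run:
```python
from h import *
print(bot.movel([412,155,42],max_speed=70,threshold=28)); bot.dwell(.3); s=bot.get_state(); print(s["tcp_pos"],s["contact_force"],s["opening"],s["t"])
bot.grip(0.5); bot.movel([s["tcp_pos"][0],155,200])
bot.move_ptp([380,155,320],DOWN(0))
im,m=snap("wrist"); print(m["position"],m["rotation"])
cv2.imwrite("pics/w4.png",im); np.save("w4.npy",im)
```

```text
True
[422.60581897 155.86670539  42.59170334] [-1.32759916 -0.57617765  0.53361762] 0.1161992140160534 15.9833
[454.25510442 154.81473963 488.77751655] [-2.94472880e-01 -7.73429660e-04 -1.57208505e+00]
```

View pics/w4.png

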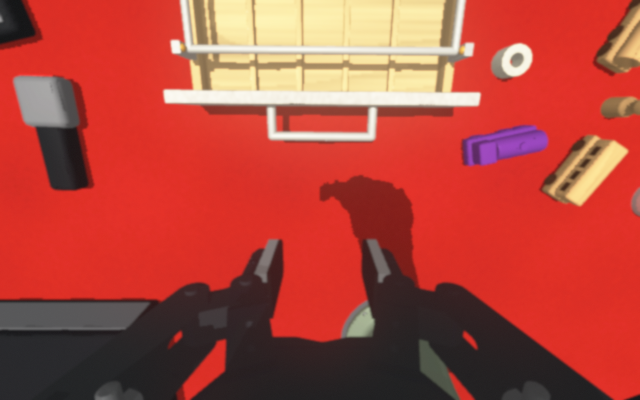

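Run:
```python
from h import *
m=imaging.camera_model("wrist")
for n,uv,z in [("hL",(268,136),75),("hR",(377,136),75),("pL",(165,93),106),("pR",(480,95),106),("kL",(187,50),86),("kR",(466,49),86),("postL",(178,46),99),("postR",(468,49),99),("divs",(253,70),34),("divs",(302,70),34),("divs",(348,70),34),("divs",(394,70),34),("sideL",(183,5),86),("sideR",(461,5),86)]: print(n,p2w(m,uv,z)[0].round(1))
```

```text
hL [422.6 231.1  75. ]
hR [422.4  76.7  75. ]
pL [478.  351.7 106. ]
pR [475.2 -44.4 106. ]
kL [530.5 325.9  86. ]
kR [531.2 -28.3  86. ]
postL [532.5 330.7  99. ]
postR [528.7 -24.8  99. ]
divs [513.9 255.2  34. ]
divs [513.8 183.7  34. ]
divs [513.7 116.5  34. ]
divs [513.6  49.3  34. ]
sideL [580.  323.9  86. ]
sideR [579.6 -15.2  86. ]
```

Run:
```python
from h import *
bot.grip(0); bot.movel([330,155,25],max_speed=250)
for o in (0,.4):
    bot.grip(o)
    print(o,bot.movel([330,155,-25],max_speed=20,threshold=6),bot.get_state()["tcp_pos"],bot.get_state()["contact_force"])
    bot.movel([330,155,25],max_speed=150)
print(bot.get_state()["t"])
```

```text
0 False [330.05146404 155.0034696  -24.95208005] [ 0.38579558 -0.75809023 -0.07978831]
0.4 False [330.05465729 155.01377619 -24.94856649] [0.27718098 0.82783473 0.86737609]
30.275
```

Run:
```python
from h import *
bot.grip(0); bot.movel([330,155,-20],max_speed=150)
print(bot.movel([330,155,-60],max_speed=20,threshold=6),bot.get_state()["tcp_pos"],bot.get_state()["contact_force"])
im,m=snap("wrist"); print(m["position"],w2p(m,[[330,155,0],[330,155,20]])); 
sc,ms=snap("scene"); print(w2p(ms,[[330,155,0],[330,155,50]]))
cv2.imwrite("pics/w5.png",np.hstack([im[100:,120:520],cv2.resize(sc[80:230,150:350],(400,300))]))
bot.movel([330,155,25],max_speed=200); print(bot.get_state()["t"])
```

```text
True [330.19239675 155.06110332 -26.78154519] [-0.82382951 -0.88401813  7.6294716 ]
[404.39161988 154.86732011 142.07763023] [[321.78466825 253.86732792]
 [321.77711675 273.39260653]]
[[310.18454105 173.72710448]
 [310.16910375 165.17229529]]
32.375
```

View pics/w5.png

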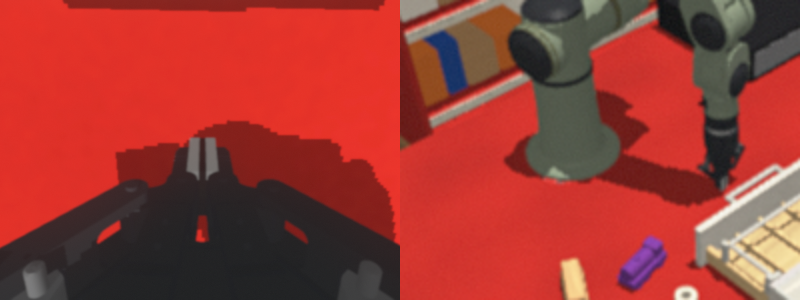

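```bash
cat >> h.py <<'E'
DZ=-26.0   # real tip is 26 mm short of the reported TCP
XL,YL=561.,153.
def bar(a,hx=XL+90): return [hx-120*np.cos(a),86+120*np.sin(a)]
def st(): s=bot.get_state(); return dict(t=round(s["t"],1),p=s["tcp_pos"].round(1),f=s["contact_force"].round(1),o=round(float(s["opening"]),3),g=round(float(s["gripper_force"]),1))
E
python3 - <<'E'
from h import *
Y=np.pi/2
bot.grip(.35,60); bot.movel([330,155,200],max_speed=300)
bot.move_ptp([531,153,180],DOWN(Y))
print(bot.movel([531,153,86-17+DZ],threshold=12),st())
bot.grip(0,80); print(st())
for i,a in enumerate([.15,.35,.6,.85,1.1,1.35,1.6,1.75]):
    x,z=bar(a)
    bot.movel([x,153,z-17+DZ],max_speed=50 if i==0 else 100); s=st(); print(a,s["p"],s["f"],s["o"])
    if s["o"]<.05: break
E
```

```text
False {'t': 38.4, 'p': array([531.7, 153.1,  43.8]), 'f': array([0. , 0.1, 0.1]), 'o': 0.352, 'g': 0.0}
{'t': 38.7, 'p': array([531.4, 153.1,  44.1]), 'f': array([-2. , -0.7,  5.5]), 'o': 0.083, 'g': 78.2}
0.15 [532.2 153.1  62. ] [-4.6  0.9  2.7] 0.083
0.35 [539.4 153.1  85.1] [-2.5  0.5  3.7] 0.084
0.6 [552.7 152.9 111. ] [-0.9 -0.9  4. ] 0.082
0.85 [572.2 152.8 133.1] [-1.2 -1.4  2.8] 0.08
1.1 [597.  152.5 149.8] [ 0.6 -2.5  1.6] 0.077
1.35 [625.2 152.5 160.2] [-0.9 -3.3  2.3] 0.079
1.6 [657.2 153.  167.5] [-2.8 -4.6 18.6] 0.079
1.75 [677.2 152.2 165.9] [ 3.3 -8.  18.2] 0.092
```

Run:
```python
from h import *
bot.grip(.35); p=bot.get_state()["tcp_pos"]; bot.movel([p[0],p[1],290])
print(st())
bot.move_ptp([400,-300,330],DOWN(0))
im,m=snap("wrist"); np.save("w6.npy",im); np.save("w6m.npy",m,allow_pickle=True)
t,_=snap("top")
o=grid(ortho(im,m,52,300,630,-520,-200,1.5),630,-200,1.5)
c=cv2.resize(t[90:215,220:350],(300,288))
o=np.hstack([o,cv2.copyMakeBorder(c,0,o.shape[0]-288,0,0,cv2.BORDER_CONSTANT)]); cv2.imwrite("pics/v6.png",o); print(o.shape,st()["t"])
```

```text
{'t': 43.6, 'p': array([671.1, 153.5, 288.9]), 'f': array([-1.2,  0.1, -0.4]), 'o': 0.352, 'g': 0.0}
(495, 780, 3) 45.6
```

View pics/v6.png

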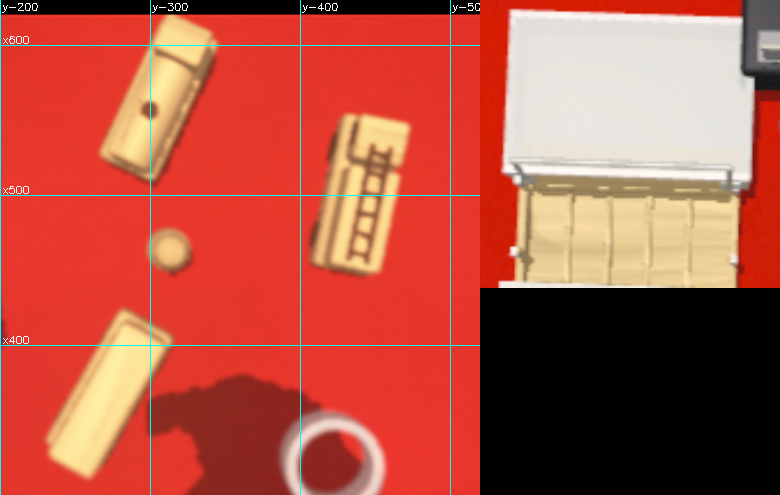

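```bash
cat >> h.py <<'E'
EXP=dict(bus=(364.7,-272,-.51),tanker=(563,-306,-.44),fire_engine=(500,-446,-.19))
def detect(im,m,z=40,s=2.0,box=(260,680,-620,-160)):
    x0,x1,y0,y1=box
    o=cv2.GaussianBlur(ortho(im,m,z,x0,x1,y0,y1,s),(5,5),0); h=cv2.cvtColor(o,cv2.COLOR_BGR2HSV)
    k=cv2.inRange(h,(10,50,60),(35,220,255)); k=cv2.morphologyEx(k,cv2.MORPH_CLOSE,np.ones((13,13)))
    n,l,st_,c=cv2.connectedComponentsWithStats(k); r=[]
    for i in range(1,n):
        if st_[i,4]<2500*s*s: continue
        (cx,cy),(w,hh),_=R=cv2.minAreaRect(np.argwhere(l==i)[:,::-1].astype(np.float32))
        b=cv2.boxPoints(R); e=max((b[1]-b[0],b[2]-b[1]),key=np.linalg.norm)
        yaw=np.arctan2(-e[0],-e[1]); yaw=(yaw+np.pi/2)%np.pi-np.pi/2
        r.append((x1-cy/s,y1-cx/s,yaw,max(w,hh)/s,min(w,hh)/s))
    return np.array(r)
E
python3 - <<'E'
from h import *
im=np.load("w6.npy"); m=np.load("w6m.npy",allow_pickle=True).item()
print(m["position"]); print(detect(im,m).round(2))
E
```

```text
[ 474.812153   -299.71600035  498.75809559]
[[ 5.6814e+02 -3.0694e+02 -4.4000e-01  1.1051e+02  4.3660e+01]
 [ 5.0179e+02 -4.4357e+02 -2.1000e-01  1.0797e+02  4.9180e+01]
 [ 3.6462e+02 -2.7016e+02 -5.2000e-01  1.1387e+02  4.2860e+01]]
```

```bash
cat >> h.py <<'E'
def look():
    bot.move_ptp([400,-300,330],DOWN(0)); return detect(*snap("wrist"))
def pick(x,y,yaw):
    bot.grip(1.0,60); T=DOWN(yaw+np.pi)
    bot.move_ptp([x,y,150],T)
    print("down",bot.movel([x,y,27+DZ],max_speed=200,threshold=12),st())
    bot.grip(0,60); print("grip",st())
    if bot.get_state()["opening"]<.3: return False
    bot.movel([x,y,170],max_speed=250); print("up",st()); return bot.get_state()["opening"]>.3
def place(yl):
    bot.move_ptp([XL,yl,175],DOWN(np.pi)); print("over",st())
    if bot.get_state()["opening"]<.3: return False
    print("touch",bot.movel([XL,yl,48+DZ],max_speed=120,threshold=10),st())
    bot.grip(.55); bot.dwell(.2); bot.movel([XL,yl,175],max_speed=300); print("out",st())
E
python3 - <<'E'
from h import *
if pick(364.6,-271,-.515): place(YL+68)
print(look().round(2),st()["t"])
E
```

```text
down False {'t': 49.3, 'p': array([ 365.1, -271.6,    1.6]), 'f': array([ 0. , -1.2,  0.2]), 'o': 0.999, 'g': 0.0}
grip {'t': 49.8, 'p': array([ 365. , -271.5,    1.8]), 'f': array([-0.6, -0.9,  6.2]), 'o': 0.389, 'g': 60.5}
up {'t': 50.7, 'p': array([ 363.9, -270.3,  168.9]), 'f': array([-0.9,  0.4, -2.5]), 'o': 0.386, 'g': 59.7}
over {'t': 52.6, 'p': array([561.2, 219.9, 174.9]), 'f': array([ 1.4, -0.6, -1. ]), 'o': 0.389, 'g': 59.7}
touch True {'t': 53.8, 'p': array([560.1, 220.6,  21.8]), 'f': array([-0.7,  0.2,  5.5]), 'o': 0.388, 'g': 60.3}
out {'t': 55.0, 'p': array([560.9, 221. , 175.1]), 'f': array([-1.2, -0.4, -0.8]), 'o': 0.551, 'g': 0.0}
[[ 5.6841e+02 -3.0704e+02 -4.4000e-01  1.1076e+02  4.3760e+01]
 [ 5.0177e+02 -4.4361e+02 -2.0000e-01  1.0803e+02  4.9360e+01]] 57.1
```

Run:
```python
from h import *
def near(r,x,y): return min(r,key=lambda q:np.hypot(q[0]-x,q[1]-y))
if pick(566,-307,-.44): place(YL)
r=look(); print(r.round(2)); f=near(r,501,-444)
print(f)
if np.hypot(f[0]-501,f[1]-444*-1*-1)<60 and f[3]<118:
    if pick(f[0]-1,f[1]-1,f[2]): place(YL-68)
bot.move_ptp([400,155,330],DOWN(0))
im,m=snap("wrist"); o=grid(ortho(im,m,60,450,700,-30,340,2),700,340,2,50); cv2.imwrite("pics/lanes.png",o)
print(detect(im,m,50,2,(490,640,0,310)).round(2),st())
```

```text
down False {'t': 60.6, 'p': array([ 566.9, -307.6,    2.2]), 'f': array([0.5, 0.7, 0.2]), 'o': 1.002, 'g': 0.0}
grip {'t': 61.1, 'p': array([ 566.7, -307.3,    2.1]), 'f': array([0. , 1.5, 5.5]), 'o': 0.377, 'g': 60.2}
up {'t': 62.0, 'p': array([ 565. , -306.4,  168.2]), 'f': array([ 0.4,  0.1, -1.7]), 'o': 0.379, 'g': 59.7}
over {'t': 63.6, 'p': array([561.5, 152. , 174.9]), 'f': array([ 0. ,  0. , -1.5]), 'o': 0.378, 'g': 60.4}
touch True {'t': 64.9, 'p': array([559.8, 152.7,  22.1]), 'f': array([-0.7,  0.8,  4.2]), 'o': 0.377, 'g': 61.2}
out {'t': 66.0, 'p': array([560.9, 153. , 175.1]), 'f': array([-0.5, -0.3, -0.7]), 'o': 0.548, 'g': 0.0}
[[ 5.0182e+02 -4.4355e+02 -2.0000e-01  1.0812e+02  4.9270e+01]]
[ 5.01817566e+02 -4.43548462e+02 -2.04018116e-01  1.08123856e+02
  4.92669220e+01]
[[557.75 155.25  -1.57 309.5  126.5 ]] {'t': 72.4, 'p': array([400.1, 154.9, 330. ]), 'f': array([-0. , -0. , -0.3]), 'o': 0.547, 'g': 0.0}
```

View pics/lanes.png

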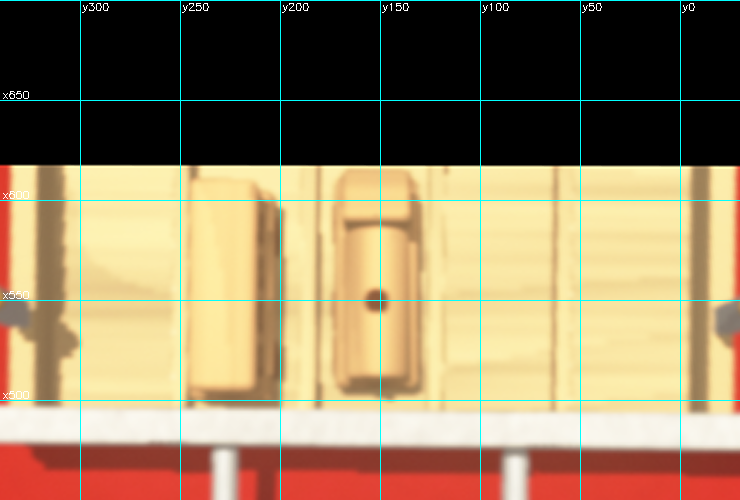

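Run:
```python
from h import *
f=look()[0]; print(f.round(2))
if abs(f[3]-108)<8 and pick(f[0]-1,f[1]-1.5,f[2]): place(YL-68)
bot.move_ptp([400,155,330],DOWN(0))
im,m=snap("wrist"); o=grid(ortho(im,m,60,450,700,-30,340,2),700,340,2,50); 
t,_=snap("top"); o=np.vstack([o[160:],cv2.resize(t[100:270,330:500],(740,370))[:250]])
cv2.imwrite("pics/lanes2.png",o)
print(st())
```

```text
[ 5.0172e+02 -4.4363e+02 -2.1000e-01  1.0826e+02  4.9200e+01]
down False {'t': 80.7, 'p': array([ 501.5, -445.9,    2.2]), 'f': array([0. , 0.2, 1.3]), 'o': 1.001, 'g': 0.0}
grip {'t': 81.2, 'p': array([ 501.3, -445.9,    2. ]), 'f': array([-0.3, -0.1,  6.6]), 'o': 0.383, 'g': 62.1}
up {'t': 82.1, 'p': array([ 499.8, -444.1,  168. ]), 'f': array([ 0. ,  0.4, -4.1]), 'o': 0.379, 'g': 61.2}
over {'t': 84.0, 'p': array([561.4,  84. , 175. ]), 'f': array([-0.5,  0.2, -2.6]), 'o': 0.382, 'g': 61.2}
touch True {'t': 85.2, 'p': array([559.9,  84.9,  22. ]), 'f': array([-1. ,  0.5,  4.7]), 'o': 0.381, 'g': 61.8}
out {'t': 86.4, 'p': array([560.9,  85. , 175.1]), 'f': array([-0.5, -0.7, -0.6]), 'o': 0.551, 'g': 0.0}
{'t': 89.0, 'p': array([400. , 154.9, 329.8]), 'f': array([ 0.1,  0.8, -0.2]), 'o': 0.551, 'g': 0.0}
```

View pics/lanes2.png

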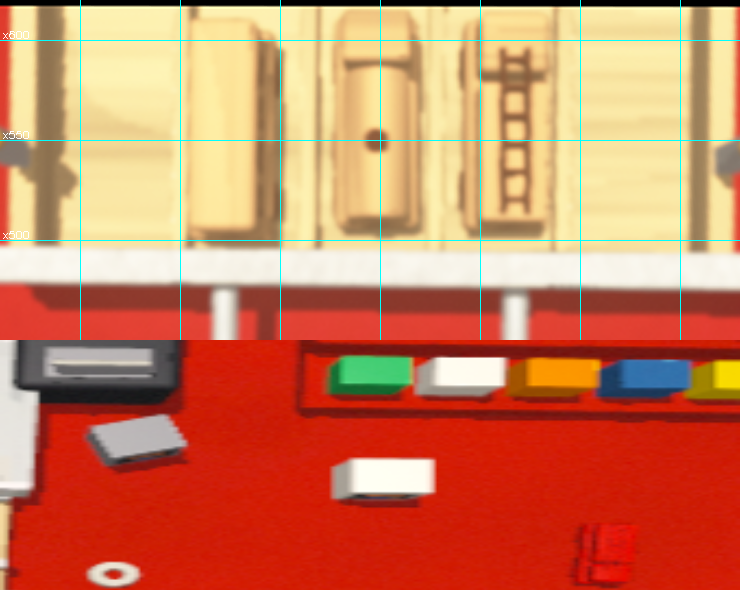

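Run:
```python
from h import *
Y=np.pi/2; y=187; D=11
bot.grip(.6,40); bot.move_ptp([672,y,270],DOWN(Y))
x,z=bar(1.75)
print(bot.movel([x,y,z-D+DZ],max_speed=120,threshold=8),st())
bot.grip(0,40); print(st())
if bot.get_state()["opening"]>.05:
  for a in [1.6,1.4,1.2,1.0,.8,.6,.4,.2]:
    x,z=bar(a); bot.movel([x,y,z-D+DZ],max_speed=90); s=st(); print(a,s["p"],s["f"],s["o"])
    if s["o"]<.05: break
```

```text
False {'t': 94.1, 'p': array([673. , 187.1, 168.1]), 'f': array([-0.3,  0.1, -0.1]), 'o': 0.603, 'g': 0.0}
{'t': 94.6, 'p': array([673.3, 187.1, 168.1]), 'f': array([1.4, 0.6, 3.7]), 'o': 0.099, 'g': 39.1}
1.6 [653.8 187.2 168.8] [-0.1  0.5  0.3] 0.095
1.4 [629.6 187.4 166. ] [ 0.9  2.2 -6.8] 0.093
1.2 [608.  187.5 161. ] [ 1.8  3.8 -5.2] 0.093
1.0 [586.8 187.7 150.8] [ 0.9  5.  -2.7] 0.092
0.8 [568.2 187.8 136. ] [ 0.8  4.9 -1.6] 0.098
0.6 [552.7 187.7 117.3] [ 1.3  4.7 -1.9] 0.095
0.4 [541.2 187.7  96.1] [ 0.9  4.9 -1.5] 0.091
0.2 [534.3 187.7  73.1] [ 1.1  5.6 -1.7] 0.097
```

Run:
```python
from h import *
bot.grip(.35); x,z=bar(.2); bot.movel([x,187,170],max_speed=200)
bot.grip(0); bot.movel([531.5,153,125+DZ],max_speed=150); print(st())
hit=bot.movel([531.5,153,89+DZ],max_speed=25,threshold=32); print(hit,st()); bot.dwell(.3); print(st())
bot.movel([531.5,153,200],max_speed=250)
bot.move_ptp([400,155,330],DOWN(0))
im,m=snap("wrist"); o=grid(ortho(im,m,86,430,680,-30,340,2),680,340,2,50); cv2.imwrite("pics/kd.png",o); print(st()["t"])
```

```text
{'t': 99.9, 'p': array([532. , 153.2,  99.5]), 'f': array([ 0.5,  0.3, -0.3]), 'o': 0.001, 'g': 0.0}
False {'t': 101.5, 'p': array([531.6, 153. ,  63.9]), 'f': array([-3.7, -0.6, 10.9]), 'o': -0.002, 'g': 5.2}
{'t': 101.8, 'p': array([531.6, 153. ,  63.9]), 'f': array([-3.3, -0.8, 11.5]), 'o': 0.0, 'g': 5.2}
106.4
```

View pics/kd.png

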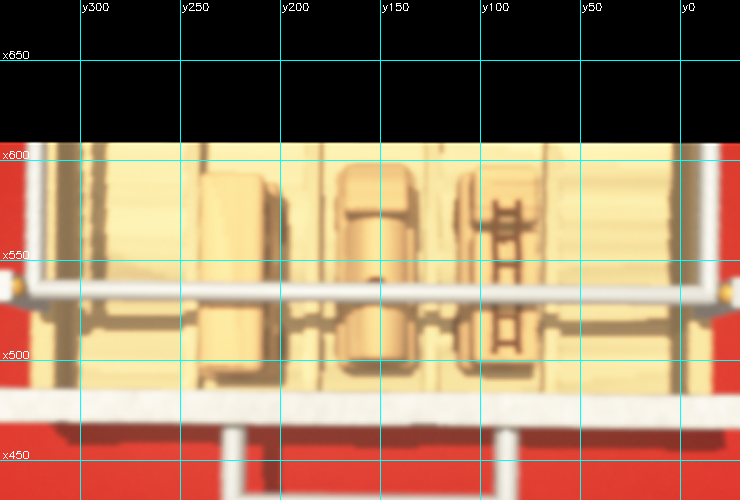

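Run:
```python
from h import *
bot.move_ptp([531.5,153,150],DOWN(np.pi/2)); bot.movel([531.5,153,72],max_speed=120)
for z in [69,67,66,65,64,63,62,61,60,59]:
    bot.movel([531.5,153,z],max_speed=20); s=st(); print(z,s["p"][2],s["f"])
    if s["f"][2]>26: break
bot.movel([531.5,153,200],max_speed=250); print(st())
```

```text
69 69.4 [ 0.8 -0.3 -0.2]
67 66.9 [ 0.  -0.8  0.6]
66 65.9 [-0.6 -0.1 -0.5]
65 64.9 [-0.4 -0.1  0.6]
64 64.2 [-0.8 -1.1  1.8]
63 63.9 [-2.3  0.3  7.9]
62 63.8 [-3.3 -0.8 13.4]
61 63.7 [-3.7 -0.8 18.5]
60 63.6 [-3.3 -1.2 21. ]
59 63.5 [-4.3 -1.9 26.5]
{'t': 114.3, 'p': array([530.7, 152.9, 198.6]), 'f': array([-0.3,  0.6,  0.2]), 'o': -0.0, 'g': 0.0}
```

Run:
```python
from h import *
bot.move_ptp([370,153,150],DOWN(np.pi/2)); bot.movel([370,153,60+DZ],max_speed=200)
print(bot.movel([575,153,60+DZ],max_speed=60,threshold=20),st())
print(bot.movel([615,153,60+DZ],max_speed=25,threshold=22),st())
bot.dwell(.3); print(st())
```

```text
False {'t': 119.3, 'p': array([574.7, 153.3,  33.9]), 'f': array([-4.1, -0.8, -3.1]), 'o': 0.003, 'g': 2.0}
True {'t': 120.3, 'p': array([592. , 153. ,  33.1]), 'f': array([-0.3, -0.2,  1.2]), 'o': -0.001, 'g': 0.0}
{'t': 120.6, 'p': array([589.3, 153.1,  31.6]), 'f': array([ 0.4,  0.5, -0.1]), 'o': 0.0, 'g': 0.0}
```

Run:
```python
from h import *
print(bot.movel([600,153,34],max_speed=12,threshold=18),st())
bot.movel([560,153,34],max_speed=100); bot.movel([560,153,200],max_speed=250)
bot.move_ptp([470,153,330],DOWN(0)); im,m=snap("wrist")
o=grid(ortho(im,m,106,550,750,-60,370,1.7),750,370,1.7,50)
t,_=snap("scene"); c=cv2.resize(t[140:290,290:480],(731,577))[:240]
cv2.imwrite("pics/end.png",np.vstack([o,c])); print(st())
```

```text
False {'t': 121.7, 'p': array([591.8, 153.1,  32.1]), 'f': array([-16.4,   0.5,   6.3]), 'o': -0.001, 'g': 8.3}
{'t': 127.1, 'p': array([470., 153., 330.]), 'f': array([-0.2, -0.7,  0.1]), 'o': 0.003, 'g': 0.0}
```

View pics/end.png

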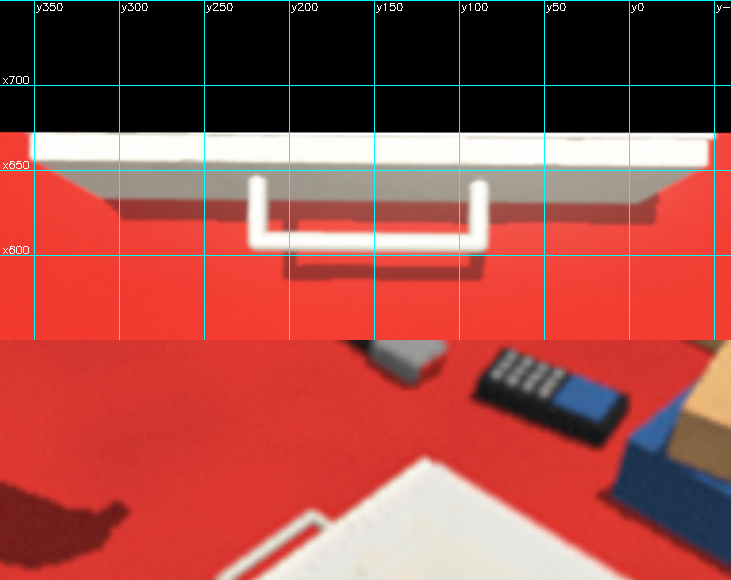

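```bash
python3 -c "
from h import *
print(bot.sign_off())"
```

```text
the job is handed in; nothing more can be done
None
```

I've handed the job in at about 127 s of the 210 s: the bus, tanker and fire engine were each parked in a lane of their own, the keeper bar was pressed home, and the drawer was pushed shut to its stop. The final camera view could not see inside the closed drawer.

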